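Put salvaged heat sinks away by length

TASK

Two finned aluminium heat sinks, a short one and a long one, have been left loose on the repair bench between two blue sorting rows. Put each one away in the row that already holds heat sinks of its own length: lying flat on the free part of the row's floor, fins up, across the row like the ones already there.

Things in the scene. Friction and masses are not known exactly. Their poses are not given: they have to be found in the camera images.
- short_sink: Short loose heat sink: bare aluminium, 45 mm long (its x), 30 mm wide (its y), 30 mm high, five fins along its length, fins up. Origin at the centre of its underside, z up. 35 to 70 g. Lies on the bench (z = 0) at any yaw. Its two long sides are flat, full-height faces to grip across the 30 mm width; the gaps between fins are too narrow for a finger.
- long_sink: Long loose heat sink: the same extrusion, 75 mm long (its x), 30 mm wide (its y), 30 mm high, fins up. Origin at the centre of its underside, z up. 56 to 112 g. Lies on the bench at any yaw, its centre at least 115 mm from that of the short one.
- short_row: Row for short heat sinks: fixed blue trough along its own x, floor 4 mm thick, walls 4 mm thick and 14 mm high over the bench, inside 65 mm across (y) and from x = -75 to +145 mm. Origin at bench height under the middle of the free stretch (x = -75 to +75). Beyond it, at x = 76 to 142, away from the robot, two 45 mm heat sinks are fixed lying across it, tops at 34 mm. Left or right of the sinks.
- long_row: Row for long heat sinks: fixed blue trough along its own x, floor 4 mm thick, walls 4 mm thick and 14 mm high over the bench, inside 95 mm across (y) and from x = -75 to +145 mm. Origin at bench height under the middle of the free stretch (x = -75 to +75). Beyond it, at x = 76 to 142, away from the robot, two 75 mm heat sinks are fixed lying across it, tops at 34 mm. On the other side.
Mind the look-alikes: they are no part of the job. Leave any brown or pink look-alike of the long_sink alone.

How it is judged:
By the outcome, as a careful person would: the job done as asked, in the order asked, and still so for the second after the job is handed in, with the robot touching nothing.
It also fails if it takes over 54 s, if anything falls off the work surface, if the arm or the gripper's body presses on something with over 40 N, if the wrist force passes 120 N, or if a joint passes its speed limit or range.

ROBOT

A 6-joint arm with a two-finger parallel gripper is mounted at the origin on the work surface. World frame = base frame: x ahead of the robot, y to its left, z up, the work surface at z = 0. Lengths are in m, angles in rad, forces in N, time in s.
With the tool pointing down it reaches from about 0.25 to 0.775 m from the base axis. Payload 4 kg.
Tool frame: the origin (TCP) lies on the centre line of the jaws, within the pads' length; the fingertips stand 14 mm ahead of it and the grasp point (between the pads) lies 5 mm behind it (robot.tcp_to_tips is the distance from the TCP to the fingertips, in m); z points along the fingers, y is the line along which they close (so a half turn about z gives the same grasp; the last joint's range is limited). The gripper opens to 94 mm and grips with 3 to 60 N. Pads are 16 mm wide; open, the fingers measure 119 mm over their backs; the gripper's body (75 mm by 177 mm) begins 78 mm behind the grasp point.
Start: joints at [1.072, 0.087, 1.371, -0, 1.684, -0.103], TCP at [0.212, 0.507, 0.22] pointing down, gripper open.
Joint ranges: [-3.1, 3.1], [-0.76, 2.03], [0.27, 2.55], [-1.08, 4.22], [0.17, 2.65], [-2.57, 2.57]. Speed limits (rad/s): [2.79, 2.79, 3.14, 3.14, 3.14, 3.14].

INTERFACE

Orientations are given as [roll, pitch, yaw] about the fixed x, y, z axes, in that order (R = Rz(yaw) Ry(pitch) Rx(roll)).
In Python, from bench import robot gives the robot as it stands.
- The arm moves only by the tool carry_out, never from a script. Its argument "increments" is a list of rows, each a list of 3 entries, a list of its own where there are three numbers: the closure in counts, from 0 (fully open) to 255 (shut), then the shift along the tool's x, y, z in mm, then the turn about the tool's z in degrees. In form: [[fingers, [dx, dy, dz], twist], ...]. A call has 1 to 8 rows; each row shifts and turns the commanded pose from where the row before left it, along the tool's axes as they then stand; what a row does not reach is not made up. A row lasts 1/10 s, in which the tool goes at most 50 mm and 8.59 degrees, less where a joint would pass 70% of its speed; a pose out of reach is approached as far as the arm can. A call with a gripper value outside its range is refused whole. The fingers move at their own pace and stop on an object; the grip force is fixed at half the most. Time passes only in rows, so rows that do not move let the fingers close. It gives the time, the measured TCP pose, the force, the opening and the grip force at its end, in the units of the state.
- robot.get_obs(): the state, without advancing time (a new reading comes with each control period).
- robot.snapshot(name): name is "scene" or "top" or "wrist"; returns the picture (420x560x3 uint8, blue, green, red); there is no depth.
- robot.get_calibration(name): a dict with "vfov" (degrees; the focal length in pixels is half the picture's height over the tangent of half this angle, whatever the lens; pixels are square), "cx", "cy" (the principal point, pixels), "T" (4x4, takes a point from camera to world coordinates). Camera axes: x right, y down, z forward; pixel columns grow to the right and rows downward; lengths in m; the calibration is good to about 2 mm. A picture is of the moment at which its call begins: read the wrist's pose just before it. get_calibration takes no time and is no camera call; for the wrist camera it gives the pose at the moment of the call.
- robot.close_job(): hands the job in; it is judged then, once.
The state is a dict: "time": time; "joint_positions": joint angles; "qvel": joint speeds; "joint_torque": joint torques, N m; "tool_pos": TCP position; "ee_rot": TCP orientation; "wrist_force": force on the tool from outside, world axes, zero at the start; "wrist_torque": the same for the moment, N m; "width": finger opening in m; "finger_force": force on a finger pad.
Only numpy, scipy, OpenCV 4.12 (cv2) and the standard library are available. Lean on these libraries where they do the work, as an engineer would, in place of code of your own. Each camera call takes 0.05 s, during which the arm holds its last target. There are 200 camera calls.

## Working session

There is one attempt and no reset: what is moved stays moved. The work goes in short steps, Python scripts to look and compute and a tool call to move; the robot and the scene stay as the last step left them, time stands still between calls to the robot, and variables do not carry over. Pictures are saved under pics/ and viewed, at most 10 in all, crops included, and the job is handed in when it is done.

Besides the shell and the picture viewer there is one more tool, called after "Emit:" by a JSON object that holds its "op" and its "data", one argument or row to a line. carry_out: Moves the arm, as the interface text tells. Its arguments: {"type":"object","properties":{"increments":{"type":"array","items":{"type":"array"}}},"required":["increments"]}

```bash
mkdir -p pics && cat > h.py <<'E'
import numpy as np, cv2
from bench import robot
def ray(c,u,v,z):
    f=210/np.tan(np.radians(c["vfov"])/2);T=np.array(c["T"])
    d=T[:3,:3]@np.array([(u-c["cx"])/f,(v-c["cy"])/f,1]);o=T[:3,3]
    return o+d*(z-o[2])/d[2]
E
python3 - <<'E'
from h import *
o=robot.get_obs();print(o)
for n in("top","scene"):
    c=robot.get_calibration(n);print(n,c);cv2.imwrite(f"pics/{n}0.png",robot.snapshot(n))
E
```

```text
{'time': 0.0, 'joint_positions': array([ 1.07196464e+00,  8.79710499e-02,  1.37222869e+00, -8.76763553e-06,
        1.68357417e+00, -1.03111229e-01]), 'qvel': array([ 0.00200852, -0.00023662, -0.00141148, -0.00179962, -0.00083357,
       -0.00075455]), 'joint_torque': array([-9.32787625e-04, -3.40188611e+01, -3.02422714e+01,  7.17436709e-02,
        3.31708894e-02, -1.76580261e-04]), 'tool_pos': array([0.21178098, 0.5070462 , 0.21830833]), 'ee_rot': array([-3.13942209e+00, -2.15845076e-04,  2.74587099e+00]), 'wrist_force': array([-0.39024072, -0.00406938,  0.48845768]), 'wrist_torque': array([ 0.05102029, -0.05536076,  0.01922561]), 'finger_force': 0.0, 'width': 0.09370372659290738}
top {'vfov': 52.13796305777068, 'cx': 287.14097629867604, 'cy': 209.33062294047915, 'T': array([[ 0.01127135, -0.99049931,  0.13705498,  0.46303587],
       [-0.99989952, -0.0123429 , -0.00697105, -0.00463388],
       [ 0.00859648, -0.13696264, -0.99053891,  0.88502247],
       [ 0.        ,  0.        ,  0.        ,  1.        ]])}
scene {'vfov': 55.351369593679514, 'cx': 287.14411431862885, 'cy': 209.51457223543952, 'T': array([[-0.75917925,  0.56055119, -0.33080088,  0.80839774],
       [ 0.65085547,  0.65834694, -0.37810905,  0.27917965],
       [ 0.00583227, -0.50235611, -0.86464115,  0.66085624],
       [ 0.        ,  0.        ,  0.        ,  1.        ]])}
```

View pics/top0.png

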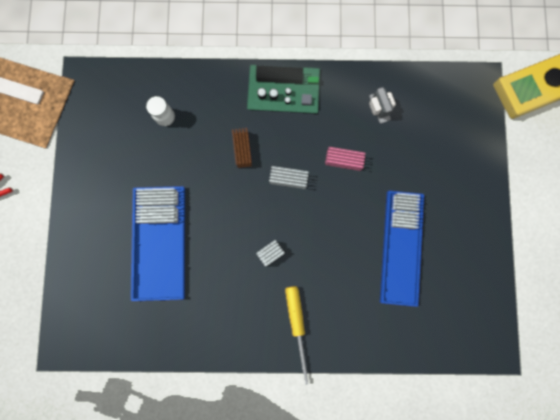

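View pics/scene0.png

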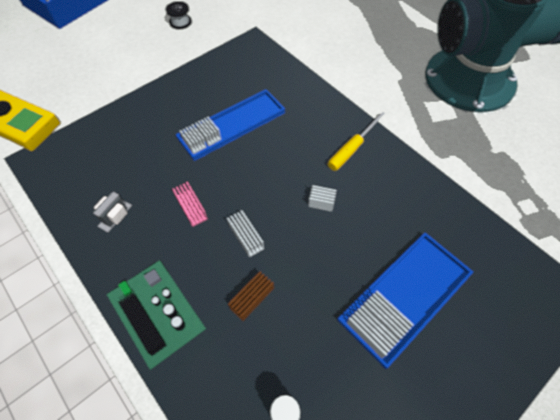

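Top view: the candidates are the bare aluminium short sink at (271,253), the bare aluminium long sink at (289,177), the brown look-alike at (241,148), the pink one at (345,158), and the fixed sinks in the rows at (157,205) and (406,210). There is also a metal clip at (382,104). I choose the grey ones at (271,253) and (289,177). The long row is on the left, around (158,243), and the short row is on the right, around (403,248).

```bash
cat >> h.py <<'E'
def grey(im):
    h=cv2.cvtColor(im,cv2.COLOR_BGR2HSV)
    m=((h[...,1]<70)&(h[...,2]>85)).astype(np.uint8)*255
    return cv2.morphologyEx(m,cv2.MORPH_CLOSE,np.ones((5,5)))
def blue(im):
    h=cv2.cvtColor(im,cv2.COLOR_BGR2HSV)
    return ((abs(h[...,0].astype(int)-115)<12)&(h[...,1]>130)&(h[...,2]>60)).astype(np.uint8)*255
def rect(c,cnt,z):
    P=np.array([ray(c,*p,z)[:2] for p in cnt.reshape(-1,2).astype(float)],np.float32)*1000
    (x,y),(w,h),a=cv2.minAreaRect(P)
    if w<h:w,h,a=h,w,a+90
    return np.round([x,y,w,h,(a+90)%180-90],1)   # mm, long axis angle deg
def blobs(m,amin=200,amax=1e5):
    return [k for k in cv2.findContours(m,cv2.RETR_EXTERNAL,cv2.CHAIN_APPROX_NONE)[0] if amin<cv2.contourArea(k)<amax]
E
python3 - <<'E'
from h import *
im=cv2.imread("pics/top0.png");c=robot.get_calibration("top")
for k in blobs(grey(im),200,4000):
    x,y,w,h=cv2.boundingRect(k)
    if 100<x<440 and 60<y<330: print("grey",(x,y,w,h),rect(c,k,.03))
for k in blobs(blue(im),800):print("blue",cv2.boundingRect(k),rect(c,k,.014))
a=im[140:280,220:360];cv2.imwrite("pics/crop.png",cv2.resize(a,None,fx=4,fy=4,interpolation=cv2.INTER_CUBIC))
E
```

```text
grey (255, 239, 30, 28) [494.6  23.3  51.7  36.9 -53.9]
grey (392, 194, 28, 35) [ 582.1 -248.4   68.7   52.2   -6.1]
grey (268, 165, 41, 24) [648.4 -11.9  79.5  40.2  82.4]
grey (145, 95, 29, 32) [785.1 256.8  72.7  45.8  36.5]
grey (368, 87, 28, 37) [ 805.5 -207.6   68.5   61.    36.5]
blue (380, 190, 45, 117) [ 509.2 -244.7  230.9   79.6   -4.8]
blue (131, 186, 55, 115) [513.1 249.2 229.8 107.8   2.3]
```

View pics/crop.png

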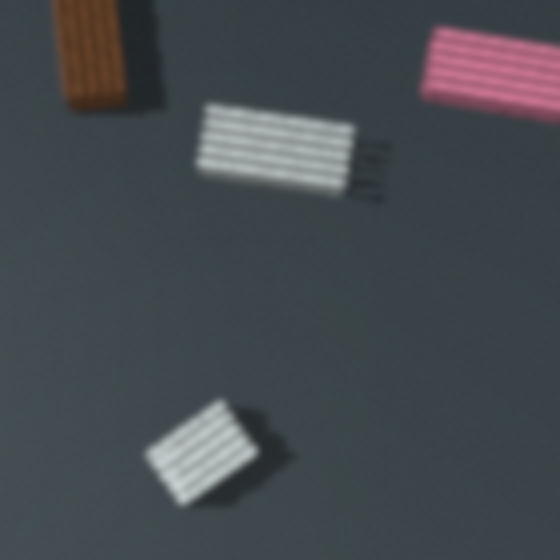

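The crop confirms it: the short sink is at crop (202,453), with fins running up and to the right, and the long sink is at (276,148). Both are bare aluminium and clear of the brown and pink look-alikes. Now I'll move above the short sink.

Emit:
{"op": "carry_out", "data": {
  "increments": [
    [0, [-32, -24, 0], 0],
    [0, [-32, -24, 0], 0],
    [0, [-32, -24, 0], 0],
    [0, [-32, -24, 0], 0],
    [0, [-32, -24, 0], 0],
    [0, [-32, -24, 0], 0],
    [0, [-32, -24, 0], 0]
  ]
}}

```text
time: 0.8
tool_pos: [0.3543, 0.2645, 0.2191]
ee_rot: [-3.141, -0.0, 2.746]
wrist_force: [0.7, -0.2, 0.0]
width: 0.0943
finger_force: 0.0
```

Emit:
{"op": "carry_out", "data": {
  "increments": [
    [0, [-32, -24, 0], 0],
    [0, [-32, -24, 0], 0],
    [0, [-32, -24, 0], 0],
    [0, [-32, -24, 0], 0],
    [0, [-32, -24, 0], 0],
    [0, [-32, -24, 0], 0],
    [0, [-26, -28, 0], 0]
  ]
}}

```text
time: 1.5
tool_pos: [0.4894, 0.0218, 0.2188]
ee_rot: [-3.142, -0.001, 2.746]
wrist_force: [-0.9, 0.1, -0.4]
width: 0.0938
finger_force: 0.0
```

Emit:
{"op": "carry_out", "data": {
  "increments": [
    [95, [0, 0, 0], 8],
    [95, [0, 0, 0], 8],
    [95, [0, 0, 0], 8],
    [95, [0, 0, 0], 7.3],
    [95, [0, 0, 0], 0],
    [95, [0, 0, 0], 0]
  ]
}}

```text
time: 2.1
tool_pos: [0.4886, 0.0234, 0.2191]
ee_rot: [-3.141, -0.001, 2.202]
wrist_force: [0.3, 0.6, 1.3]
width: 0.0589
finger_force: 0.0
```

```bash
cat >> h.py <<'E'
def to(x,y,z,yaw):   # mm, deg: shift in present tool axes, then twist
    o=robot.get_obs();p=o["tool_pos"]*1000
    from scipy.spatial.transform import Rotation as Ro
    R=Ro.from_euler("xyz",o["ee_rot"]).as_matrix();yw=np.degrees(o["ee_rot"][2])
    print("at",p.round(1),"yaw",yw.round(1),"w",round(o["width"]*1000,1),"F",o["wrist_force"].round(1),"t",o["time"])
    print("d",(R.T@(np.array([x,y,z])-p)).round(1),"twist",round((yw-yaw+90)%180-90,1))
E
python3 - <<'E'
from h import *
c=robot.get_calibration("wrist");im=robot.snapshot("wrist");cv2.imwrite("pics/w1.png",im)
print(np.array(c["T"]).round(3))
for k in blobs(grey(im),800):print("grey",cv2.boundingRect(k),rect(c,k,.03))
to(490,23,220,126)
E
```

```text
[[ 0.808  0.569  0.156  0.442]
 [ 0.59  -0.778 -0.216  0.086]
 [-0.002  0.267 -0.964  0.385]
 [ 0.     0.     0.     1.   ]]
grey (129, 353, 291, 67) [ 616.5 -164.   325.5   88.7   36. ]
grey (339, 245, 81, 104) [ 6.44e+02 -3.00e-01  1.37e+02  6.44e+01 -3.49e+01]
grey (148, 245, 71, 103) [ 470.7 -130.9  138.    43.6  -73.4]
grey (268, 168, 33, 52) [493.4  23.1  50.9  31.  -54.3]
grey (457, 0, 103, 113) [585.7 251.7  90.   78.8 -87.4]
grey (150, 0, 279, 131) [430.4 119.3 246.3 108.1  36.1]
grey (0, 0, 115, 198) [278.9 -32.6 193.2 104.6 -65.1]
at [488.6  23.4 219.2] yaw 126.2 w 59.0 F [-0.1 -0.4 -0.5] t 2.15
d [-1.1  0.9 -0.8] twist 0.2
```

View pics/w1.png

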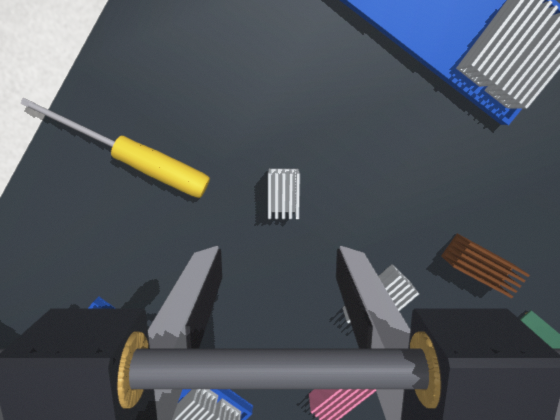

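The wrist view shows the short sink at (284,193), aligned with the jaws, and the screwdriver handle's end at (208,190), clear of the left finger. Descending to grip.

Emit:
{"op": "carry_out", "data": {
  "increments": [
    [95, [-5, 4.2, 30], 0],
    [95, [0, 0, 40], 0],
    [95, [0, 0, 40], 0],
    [95, [0, 0, 40], 0],
    [95, [0, 0, 25], 0],
    [95, [0, 0, 15], 0],
    [95, [0, 0, 10], 0],
    [95, [0, 0, 0], 0]
  ]
}}

```text
time: 2.95
tool_pos: [0.4941, 0.022, 0.0181]
ee_rot: [-3.139, -0.002, 2.201]
wrist_force: [-0.5, -0.2, -0.1]
width: 0.0589
finger_force: 0.0
```

Emit:
{"op": "carry_out", "data": {
  "increments": [
    [255, [0, 0, 0], 0],
    [255, [0, 0, 0], 0],
    [255, [0, 0, 0], 0],
    [255, [0, 0, 0], 0],
    [255, [0, 0, 0], 0],
    [255, [0, 0, 0], 0],
    [255, [0, 0, 0], 0]
  ]
}}

```text
time: 3.65
tool_pos: [0.4958, 0.0217, 0.0203]
ee_rot: [3.14, 0.001, 2.2]
wrist_force: [-0.6, -0.4, 5.7]
width: 0.0302
finger_force: 30.0
```

Emit:
{"op": "carry_out", "data": {
  "increments": [
    [255, [0, 0, -10], 0],
    [255, [0, 0, -20], 0],
    [255, [0, 0, -30], 0],
    [255, [0, 0, -30], 0],
    [255, [0, 0, -30], 0],
    [255, [0, 0, 0], 0]
  ]
}}

```text
time: 4.25
tool_pos: [0.4979, 0.0216, 0.1446]
ee_rot: [3.134, 0.006, 2.2]
wrist_force: [0.3, -0.2, 0.5]
width: 0.0295
finger_force: 30.0
```

```bash
python3 - <<'E'
from h import *
# above the short row, well short of the fixed sinks
to(474,-242,139,85.2)
c=robot.get_calibration("wrist");im=robot.snapshot("wrist");cv2.imwrite("pics/w2.png",im)
E
```

```text
at [497.9  21.6 144.6] yaw 126.0 w 29.5 F [ 0.3 -0.2  0.5] t 4.25
d [-199.1 -174.4    5.6] twist 40.8
```

Emit:
{"op": "carry_out", "data": {
  "increments": [
    [255, [-25, -22, 0], 0],
    [255, [-25, -22, 0], 0],
    [255, [-25, -22, 0], 0],
    [255, [-25, -22, 0], 0],
    [255, [-25, -22, 0], 0],
    [255, [-25, -22, 0], 0],
    [255, [-25, -22, 0], 0],
    [255, [-24, -20, 0], 0]
  ]
}}

```text
time: 5.1
tool_pos: [0.4699, -0.2422, 0.1369]
ee_rot: [-3.14, -0.004, 2.199]
wrist_force: [-0.0, 0.6, -0.7]
width: 0.0301
finger_force: 30.0
```

Emit:
{"op": "carry_out", "data": {
  "increments": [
    [255, [0, 0, 0], 8.2],
    [255, [0, 0, 0], 8.2],
    [255, [0, 0, 0], 8.2],
    [255, [0, 0, 0], 8.2],
    [255, [0, 0, 0], 8],
    [255, [0, 0, 0], 0],
    [255, [0, 0, 0], 0]
  ]
}}

```text
time: 5.8
tool_pos: [0.4707, -0.241, 0.1378]
ee_rot: [-3.139, -0.002, 1.49]
wrist_force: [-0.4, -0.3, -0.2]
width: 0.0298
finger_force: 30.0
```

```bash
python3 - <<'E'
from h import *
to(474,-242,60,85.2)
c=robot.get_calibration("wrist");im=robot.snapshot("wrist");cv2.imwrite("pics/w3.png",im)
for k in blobs(blue(im),800):print("blue",cv2.boundingRect(k),rect(c,k,.014))
T=np.array(c["T"]);print(T.round(3))
E
```

```text
at [ 470.7 -241.   137.8] yaw 85.4 w 29.8 F [-0.4 -0.3 -0.2] t 5.8
d [-0.8  3.6 77.8] twist 0.2
blue (184, 163, 295, 93) [ 508.5 -246.7  228.8   75.7   -4.9]
[[ 0.997 -0.077 -0.025  0.476]
 [-0.081 -0.961 -0.265 -0.164]
 [-0.004  0.267 -0.964  0.304]
 [ 0.     0.     0.     1.   ]]
```

View pics/w3.png

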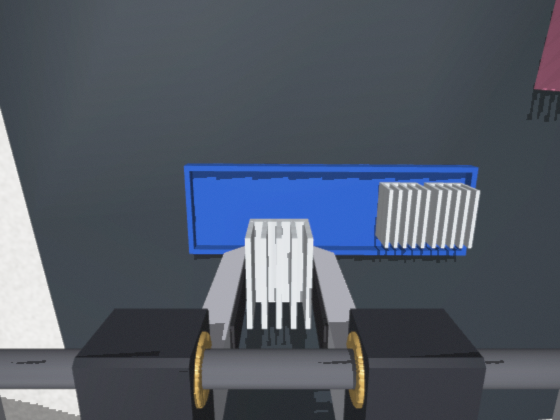

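The wrist view shows the held sink straight between the pads at (279,270), and the short row's floor free from about x = 193 to 375 px. I'll check where the sink sits relative to the TCP before lowering.

```bash
python3 - <<'E'
from h import *
c=robot.get_calibration("wrist");im=cv2.imread("pics/w3.png")
g=cv2.cvtColor(im,cv2.COLOR_BGR2GRAY)
for u in (253,279,300): print(u,g[214:236,u],g[318:334,u])
for u,v,z in((279,220,.119),(279,328,.149),(247,235,.149),(312,235,.149)):print(v,(ray(c,u,v,z)*1000).round(1))
to(474,-244.3,60,85.1)
E
```

```text
253 [100 100  99 102 121 162 168 176 175 164 153 141 132 122 115 110 105 102
 102 102 101  99] [100  93  87  87  85  80  80  79  89  85  66  50  47  47  48  46]
279 [ 99  99  99 101 124 169 175 172 173 174 176 176 174 171 172 176 177 177
 176 173 171 170] [232 232 232 232 232 232 232 232 232 230 201 103  68  66  66  67]
300 [100  98 100 102 125 171 178 194 225 228 229 229 229 228 229 228 229 228
 229 228 229 229] [48 45 46 46 47 49 46 46 46 47 46 46 46 45 43 47]
220 [ 471.3 -219.8  119. ]
328 [ 467.8 -263.4  149. ]
235 [ 457.7 -216.4  149. ]
235 [ 485.9 -218.6  149. ]
at [ 470.8 -241.1  138.2] yaw 85.4 w 29.7 F [-0.8  0.5 -1.2] t 5.85
d [-3.   3.6 78.2] twist 0.3
```

Emit:
{"op": "carry_out", "data": {
  "increments": [
    [255, [-3, 3.6, 10], 0.3],
    [255, [0, 0, 30], 0],
    [255, [0, 0, 30], 0],
    [255, [0, 0, 20], 0],
    [255, [0, 0, 10], 0],
    [255, [0, 0, 8], 0],
    [255, [0, 0, 0], 0],
    [255, [0, 0, 0], 0]
  ]
}}

```text
time: 6.65
tool_pos: [0.4754, -0.2452, 0.0323]
ee_rot: [3.14, 0.001, 1.482]
wrist_force: [-0.0, 0.3, -0.2]
width: 0.03
finger_force: 30.0
```

```bash
python3 - <<'E'
from h import *
to(474,-244.3,24.3,85.1)
E
```

```text
at [ 475.4 -245.2   32.3] yaw 84.9 w 30.0 F [-0.   0.3 -0.2] t 6.65
d [ 0.8 -1.5  8. ] twist -0.2
```

Emit:
{"op": "carry_out", "data": {
  "increments": [
    [255, [0, 0, 3], 0],
    [255, [0, 0, 2], 0],
    [255, [0, 0, 1], 0],
    [255, [0, 0, 0], 0],
    [255, [0, 0, 0], 0]
  ]
}}

```text
time: 7.15
tool_pos: [0.4748, -0.2448, 0.0256]
ee_rot: [3.141, 0.0, 1.482]
wrist_force: [-0.6, -0.3, -0.7]
width: 0.0301
finger_force: 30.0
```

Emit:
{"op": "carry_out", "data": {
  "increments": [
    [255, [0, 0, 1], 0],
    [255, [0, 0, 0], 0],
    [255, [0, 0, 0], 0]
  ]
}}

```text
time: 7.45
tool_pos: [0.4748, -0.2447, 0.0244]
ee_rot: [-3.142, -0.0, 1.482]
wrist_force: [0.3, -0.8, -0.4]
width: 0.0293
finger_force: 30.0
```

Emit:
{"op": "carry_out", "data": {
  "increments": [
    [255, [0, 0, 1], 0],
    [255, [0, 0, 0], 0],
    [255, [0, 0, 0], 0]
  ]
}}

```text
time: 7.75
tool_pos: [0.4749, -0.2448, 0.0243]
ee_rot: [3.141, 0.0, 1.482]
wrist_force: [-2.1, 0.8, 4.8]
width: 0.03
finger_force: 30.0
```

Emit:
{"op": "carry_out", "data": {
  "increments": [
    [255, [0, 0, 0.7], 0],
    [255, [0, 0, 0], 0],
    [255, [0, 0, 0], 0]
  ]
}}

```text
time: 8.05
tool_pos: [0.4749, -0.2448, 0.0243]
ee_rot: [3.141, 0.0, 1.482]
wrist_force: [-3.2, 2.3, 9.0]
width: 0.0297
finger_force: 30.0
```

Contact at 24.3 mm, as expected. Releasing and lifting.

Emit:
{"op": "carry_out", "data": {
  "increments": [
    [95, [0, 0, -1.5], 0],
    [95, [0, 0, 0], 0],
    [95, [0, 0, 0], 0],
    [95, [0, 0, 0], 0],
    [95, [0, 0, 0], 0]
  ]
}}

```text
time: 8.55
tool_pos: [0.4747, -0.2447, 0.0239]
ee_rot: [-3.141, -0.0, 1.482]
wrist_force: [-0.2, -0.0, -0.3]
width: 0.0591
finger_force: 0.0
```

Emit:
{"op": "carry_out", "data": {
  "increments": [
    [95, [0, 0, -10], 0],
    [95, [0, 0, -20], 0],
    [95, [0, 0, -40], 0],
    [95, [0, 0, -40], 0],
    [95, [0, 0, -40], 0],
    [95, [0, 0, -40], 0],
    [95, [0, 0, 0], 0],
    [95, [0, 0, 0], 0]
  ]
}}

```text
time: 9.35
tool_pos: [0.4753, -0.2451, 0.2162]
ee_rot: [3.138, 0.002, 1.482]
wrist_force: [-1.1, 0.4, 0.8]
width: 0.0591
finger_force: 0.0
```

```bash
python3 - <<'E'
from h import *
c=robot.get_calibration("wrist");im=robot.snapshot("wrist");cv2.imwrite("pics/w4.png",im)
for k in blobs(grey(im),500):print("grey",cv2.boundingRect(k),rect(c,k,.034))
t=robot.snapshot("top");cv2.imwrite("pics/top1.png",t);ct=robot.get_calibration("top")
for k in blobs(grey(t),200,4000):
    x,y,w,h=cv2.boundingRect(k)
    if 100<x<440 and 60<y<330: print("top",(x,y,w,h),rect(ct,k,.03))
to(648,-12,200,83)
cv2.imwrite("pics/c1.png",np.hstack([im,cv2.resize(t[170:320,350:450],None,fx=2,fy=2.8)])[:, :800])
E
```

```text
grey (129, 245, 300, 175) [ 460.1 -404.7  330.5  211.4   -5.2]
grey (262, 164, 32, 51) [ 473.3 -243.5   48.4   29.8   84.8]
grey (352, 162, 80, 52) [ 580.1 -251.7   73.2   49.3   -5.1]
grey (105, 0, 310, 111) [ 465.6 -125.5  264.2   88.3   -5.1]
grey (0, 0, 100, 349) [ 258.9 -238.5  344.9  100.5   73.6]
top (390, 257, 26, 17) [ 473.2 -240.3   49.7   31.    88.3]
top (428, 235, 23, 50) [ 485.4 -309.8   94.6   43.2   -7.5]
top (392, 194, 28, 35) [ 582.1 -248.2   68.9   52.1   -6.5]
top (268, 165, 41, 24) [648.4 -11.9  79.5  40.2  82.4]
top (145, 95, 29, 32) [785.1 256.8  72.7  45.8  36.5]
top (368, 87, 28, 37) [ 805.8 -207.4   69.2   61.    36.5]
at [ 474.2 -244.4  212.9] yaw 84.9 w 58.8 F [-0.6  0.1  0.5] t 9.45
d [246.8 152.6  12.9] twist 1.9
```

View pics/c1.png

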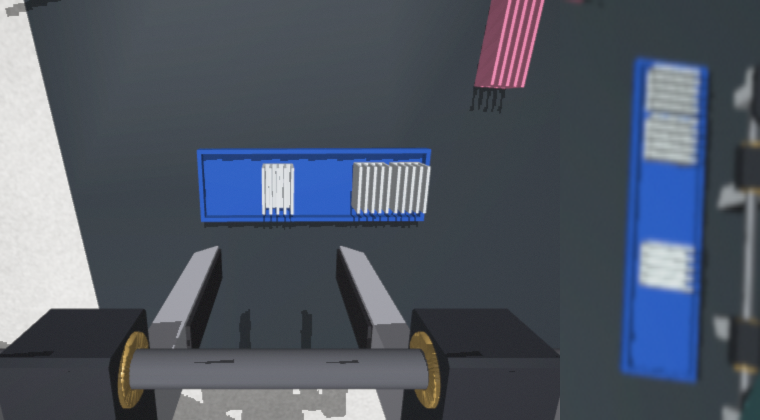

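The short sink now lies across the short row at (278,188), fins up, flat between the walls and aligned with the fixed pair at (390,188). Next is the long sink.

Emit:
{"op": "carry_out", "data": {
  "increments": [
    [95, [31, 19, 0], 0],
    [95, [31, 19, 0], 0],
    [95, [31, 19, 0], 0],
    [95, [31, 19, 0], 0],
    [95, [31, 19, 0], 0],
    [95, [31, 19, 0], 0],
    [95, [31, 19, 0], 0],
    [95, [30, 19, 0], 2]
  ]
}}

```text
time: 10.25
tool_pos: [0.6478, -0.0107, 0.2114]
ee_rot: [-3.137, 0.0, 1.447]
wrist_force: [0.2, 0.1, 0.8]
width: 0.0588
finger_force: 0.0
```

Emit:
{"op": "carry_out", "data": {
  "increments": [
    [95, [0, 0, 0], 0],
    [95, [0, 0, 0], 0]
  ]
}}

```text
time: 10.45
tool_pos: [0.6473, -0.0117, 0.2116]
ee_rot: [-3.137, 0.001, 1.449]
wrist_force: [-0.2, -0.4, 0.8]
width: 0.0592
finger_force: 0.0
```

```bash
python3 - <<'E'
from h import *
c=robot.get_calibration("wrist");im=robot.snapshot("wrist");cv2.imwrite("pics/w5.png",im)
print(np.array(c["T"])[:3,3].round(3))
for k in blobs(grey(im),500):print("grey",cv2.boundingRect(k),rect(c,k,.03))
to(648,-12,200,83)
E
```

```text
[0.656 0.066 0.377]
grey (0, 358, 115, 62) [ 368.  -205.   135.3   81.3   -6.8]
at [647.1 -12.5 212.3] yaw 82.9 w 58.9 F [-0.3 -0.2  0.3] t 10.5
d [ 0.7  0.8 12.3] twist -0.1
```

View pics/w5.png

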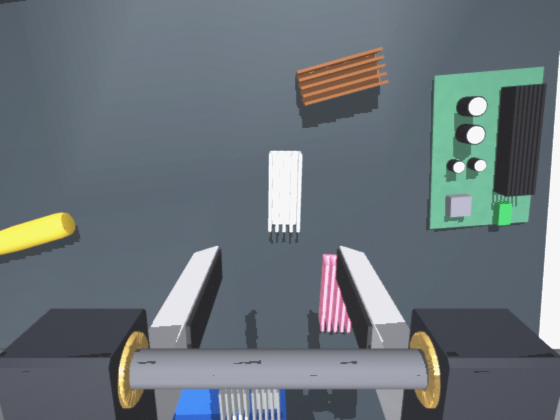

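The wrist view shows the long aluminium sink at (285,190), aligned with the jaws. The brown one is at (342,77) and the pink one at (335,293). The mask threshold merged the sink into the bench, so I'm redoing it brighter.

```bash
python3 - <<'E'
from h import *
c=robot.get_calibration("wrist");im=cv2.imread("pics/w5.png")
h=cv2.cvtColor(im,cv2.COLOR_BGR2HSV)
m=((h[...,1]<60)&(h[...,2]>150)).astype(np.uint8)*255
m=cv2.morphologyEx(m,cv2.MORPH_CLOSE,np.ones((5,5)))
r=[(cv2.boundingRect(k),rect(c,k,.03)) for k in blobs(m,500)]
for b,q in r:print(b,q)
E
```

```text
(130, 357, 297, 63) [ 616.1 -235.1  327.2   82.4   -6.9]
(322, 256, 28, 76) [ 689.7 -127.4   85.8   28.5   84.7]
(340, 246, 65, 102) [ 730.1 -132.1  125.5   40.3  -77.8]
(150, 246, 69, 97) [ 534.  -103.3  120.2   32.3   58.2]
(268, 150, 35, 83) [650.4 -14.1  79.7  31.7  82.5]
(539, 52, 21, 297) [899.4 -70.6 299.3  20.7 -85.8]
```

Emit:
{"op": "carry_out", "data": {
  "increments": [
    [95, [-1.6, 3.6, 25], 0.4],
    [95, [0, 0, 40], 0],
    [95, [0, 0, 40], 0],
    [95, [0, 0, 40], 0],
    [95, [0, 0, 25], 0],
    [95, [0, 0, 14], 0],
    [95, [0, 0, 8], 0],
    [95, [0, 0, 0], 0]
  ]
}}

```text
time: 11.3
tool_pos: [0.651, -0.0149, 0.022]
ee_rot: [-3.141, 0.0, 1.439]
wrist_force: [-1.2, -0.2, 0.3]
width: 0.0587
finger_force: 0.0
```

Emit:
{"op": "carry_out", "data": {
  "increments": [
    [255, [0, 0, 0], 0],
    [255, [0, 0, 0], 0],
    [255, [0, 0, 0], 0],
    [255, [0, 0, 0], 0],
    [255, [0, 0, 0], 0],
    [255, [0, 0, 0], 0],
    [255, [0, 0, 0], 0]
  ]
}}

```text
time: 12.0
tool_pos: [0.6519, -0.0142, 0.0233]
ee_rot: [3.14, -0.0, 1.44]
wrist_force: [-0.7, 0.9, 4.4]
width: 0.03
finger_force: 30.0
```

Emit:
{"op": "carry_out", "data": {
  "increments": [
    [255, [0, 0, -10], 0],
    [255, [0, 0, -20], 0],
    [255, [0, 0, -30], 0],
    [255, [0, 0, -30], 0],
    [255, [0, 0, -30], 0],
    [255, [0, 0, 0], 0],
    [255, [0, 0, 0], 0]
  ]
}}

```text
time: 12.7
tool_pos: [0.6514, -0.0143, 0.142]
ee_rot: [3.141, -0.0, 1.44]
wrist_force: [-0.8, 0.9, -1.7]
width: 0.0296
finger_force: 30.0
```

```bash
python3 - <<'E'
from h import *
to(478,248,139,92.3)
E
```

```text
at [651.4 -14.3 142. ] yaw 82.5 w 29.6 F [-0.8  0.9 -1.7] t 12.7
d [ 237.5 -206.     2.9] twist -9.8
```

Emit:
{"op": "carry_out", "data": {
  "increments": [
    [255, [30, -26, 0], 0],
    [255, [30, -26, 0], 0],
    [255, [30, -26, 0], 0],
    [255, [30, -26, 0], 0],
    [255, [30, -26, 0], 0],
    [255, [30, -26, 0], 0],
    [255, [30, -26, 0], 0],
    [255, [27, -24, 0], 0]
  ]
}}

```text
time: 13.5
tool_pos: [0.4752, 0.2483, 0.1388]
ee_rot: [-3.136, 0.003, 1.441]
wrist_force: [1.1, 0.1, -1.1]
width: 0.0296
finger_force: 30.0
```

Emit:
{"op": "carry_out", "data": {
  "increments": [
    [255, [0, 0, 0], -5],
    [255, [0, 0, 0], -4.8],
    [255, [0, 0, 0], 0],
    [255, [0, 0, 0], 0],
    [255, [0, 0, 0], 0]
  ]
}}

```text
time: 14.0
tool_pos: [0.4776, 0.2471, 0.141]
ee_rot: [-3.139, 0.001, 1.61]
wrist_force: [-0.5, 0.2, -1.8]
width: 0.0298
finger_force: 30.0
```

```bash
python3 - <<'E'
from h import *
c=robot.get_calibration("wrist");im=robot.snapshot("wrist");cv2.imwrite("pics/w6.png",im)
for k in blobs(blue(im),800):print("blue",cv2.boundingRect(k),rect(c,k,.014))
T=np.array(c["T"]);print(T[:3,3].round(3))
to(478,248,60,92.3)
E
```

```text
blue (180, 139, 297, 126) [513.4 250.1 228.8 104.    2.2]
[0.474 0.325 0.307]
at [477.8 247.2 141.4] yaw 92.2 w 29.5 F [ 0.4 -0.3 -0.7] t 14.05
d [ 0.9  0.3 81.4] twist -0.1
```

View pics/w6.png

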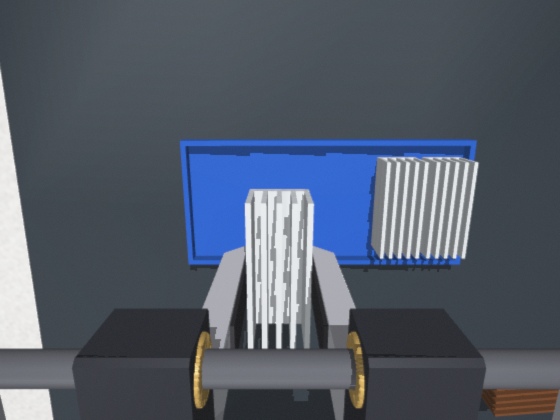

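The wrist view shows the long sink held straight, with its near end at (279,190), over the long row. The row's free floor spans about 188–372 px.

```bash
python3 - <<'E'
from h import *
c=robot.get_calibration("wrist");im=cv2.imread("pics/w6.png")
g=cv2.cvtColor(im,cv2.COLOR_BGR2GRAY)
print(g[182:200,253],g[182:210,300])
for v,z in((189,.118),(190,.118)):print((ray(c,279,v,z)*1000).round(1))
to(478.3,248.6,34,92.2)
E
```

```text
[102 103 102 101 102 102 117 176 183 182 171 159 148 140 133 119 114 112] [102 100 102 102 102 101 117 174 187 223 233 234 234 234 234 234 234 233
 230 230 230 230 230 230 230 230 230 230]
[475.1 283.9 118. ]
[475.1 283.4 118. ]
at [477.8 247.2 141.4] yaw 92.2 w 29.5 F [ 0.4 -0.3 -0.7] t 14.05
d [  1.5   0.7 107.4] twist 0.0
```

Emit:
{"op": "carry_out", "data": {
  "increments": [
    [255, [2.2, 0.7, 10], 0],
    [255, [0, 0, 30], 0],
    [255, [0, 0, 30], 0],
    [255, [0, 0, 20], 0],
    [255, [0, 0, 10], 0],
    [255, [0, 0, 7], 0],
    [255, [0, 0, 0], 0],
    [255, [0, 0, 0], 0]
  ]
}}

```text
time: 14.85
tool_pos: [0.4794, 0.2501, 0.0363]
ee_rot: [3.14, -0.001, 1.611]
wrist_force: [0.8, -0.5, -1.5]
width: 0.0296
finger_force: 30.0
```

Emit:
{"op": "carry_out", "data": {
  "increments": [
    [255, [0, 0, 2], 0],
    [255, [0, 0, 1], 0],
    [255, [0, 0, 0], 0],
    [255, [0, 0, 0], 0]
  ]
}}

```text
time: 15.25
tool_pos: [0.4788, 0.2499, 0.0325]
ee_rot: [3.141, -0.0, 1.611]
wrist_force: [-0.4, 0.1, -0.1]
width: 0.0297
finger_force: 30.0
```

Emit:
{"op": "carry_out", "data": {
  "increments": [
    [255, [0, 0, 2], 0],
    [255, [0, 0, 1.5], 0],
    [255, [0, 0, 0], 0],
    [255, [0, 0, 0], 0]
  ]
}}

```text
time: 15.65
tool_pos: [0.4785, 0.2498, 0.0286]
ee_rot: [-3.141, 0.0, 1.611]
wrist_force: [0.4, 0.1, -1.8]
width: 0.03
finger_force: 30.0
```

Emit:
{"op": "carry_out", "data": {
  "increments": [
    [255, [0, 0, 1], 0],
    [255, [0, 0, 0], 0],
    [255, [0, 0, 0], 0]
  ]
}}

```text
time: 15.95
tool_pos: [0.4786, 0.2498, 0.0278]
ee_rot: [-3.142, -0.0, 1.611]
wrist_force: [1.0, -0.6, -1.4]
width: 0.03
finger_force: 30.0
```

Emit:
{"op": "carry_out", "data": {
  "increments": [
    [255, [0, 0, 1], 0],
    [255, [0, 0, 0], 0],
    [255, [0, 0, 0], 0]
  ]
}}

```text
time: 16.25
tool_pos: [0.4788, 0.2499, 0.0272]
ee_rot: [3.141, -0.0, 1.611]
wrist_force: [-0.4, -1.0, 3.4]
width: 0.0299
finger_force: 30.0
```

Contact. Releasing, lifting and checking.

Emit:
{"op": "carry_out", "data": {
  "increments": [
    [95, [0, 0, 0], 0],
    [95, [0, 0, 0], 0],
    [95, [0, 0, 0], 0],
    [95, [0, 0, 0], 0],
    [95, [0, 0, 0], 0]
  ]
}}

```text
time: 16.75
tool_pos: [0.4786, 0.2498, 0.0267]
ee_rot: [-3.142, -0.0, 1.611]
wrist_force: [0.6, 0.6, -0.2]
width: 0.0585
finger_force: 0.0
```

Emit:
{"op": "carry_out", "data": {
  "increments": [
    [95, [0, 0, -10], 0],
    [95, [0, 0, -20], 0],
    [95, [0, 0, -40], 0],
    [95, [0, 0, -40], 0],
    [95, [0, 0, -40], 0],
    [95, [0, 0, -40], 0],
    [95, [0, 0, 0], 0],
    [95, [0, 0, 0], 0]
  ]
}}

```text
time: 17.55
tool_pos: [0.4792, 0.25, 0.2188]
ee_rot: [3.138, -0.001, 1.611]
wrist_force: [0.6, 0.2, -0.4]
width: 0.0588
finger_force: 0.0
```

```bash
python3 - <<'E'
from h import *
im=robot.snapshot("wrist");t=robot.snapshot("scene")
cv2.imwrite("pics/c2.png",np.hstack([cv2.resize(im,(400,300)),cv2.resize(t,(400,300))]))
E
```

```text
(no output)
```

View pics/c2.png

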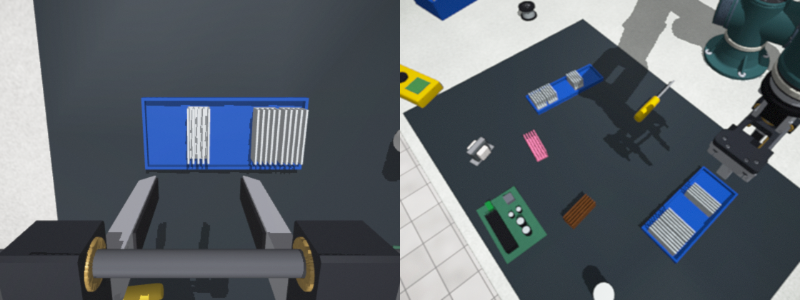

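The long sink lies flat across the long row at (199,135), and the scene view shows both rows filled correctly at (575,80) and (703,195). The look-alikes are untouched and the gripper is clear.

```bash
python3 -c "
from bench import robot
print(robot.close_job())"
```

```text
the job is handed in; nothing more can be done
None
```

I put both heat sinks away: each lies flat, fins up, across the free part of its own row, and I handed the job in at about 17.7 s of the 54 s allowed; no verdict came back.

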